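# Pack the drops jars and press the carrier's cover down level

### The job

Pack the baby's drops jars from the tray into the grey carrier: lift its loose white cover off and lay it aside, then stand each jar upright and fully home in the pocket of its own size, working in pip order from the widest jar in the one-pip pocket to the slimmest in the four-pip pocket and skipping any jar that is missing. Then lay the cover back across the two end posts and press it down at both ends until it sits level and fully home on the posts with both black studs pushed in; push the studs in only by way of the cover, never with bare fingers. Leave the pacifiers, tongs and bear clip alone.

Things in the scene. Friction and masses are not known exactly. Their poses are not given: they have to be found in the camera images.
- carrier: Grey plastic jar carrier, fixed (place, yaw vary). Origin: centre of underside; long axis y, z up. Block 60 x 148 x 20 mm high with four round pockets in a row along y, marked by 1 to 4 small black pips on its -x margin, one-pip pocket at +y. A post at each end (y = +-74 to +-97 mm), 62 mm wide, flat top 70 mm high with 12 mm rims on its outer three sides (inside 56 x 186 mm). Long sides open.
- tray: Shallow grey melamine tray 240 (x) x 300 (y) mm, fixed; floor 4 mm thick, rim 14 mm high, 4 mm thick. Origin: centre of underside. The jars start in its +x half; the -x half is free.
- cover: White plastic cover: flat plate 50 (x) x 180 (y) x 6 mm with an upright grip rib 12 (x) x 60 (y) mm, 22 mm high, along its middle (rib top 28 mm above the underside). 90 g. Origin: centre of the underside, z up; the same either way round. It starts lying loose on the two raised studs (underside 78 mm up). Seated, its underside rests on both post tops.
- seat (a point): Point on the carrier where the origin of the fully seated cover belongs: midway between the posts, 70 mm above the dresser.
- jar1: The widest amber glass jar with white cap: plain round cylinder 34 mm in diameter, 48 mm tall, 90 g. Origin: centre of its underside, z up. Sometimes absent.
- pocket1 (a point): Centre of the floor of the pocket with 1 pip, 37 mm in diameter, 16 mm deep, for the widest jar.
- jar2: The second widest amber glass jar with white cap: plain round cylinder 29 mm in diameter, 52 mm tall, 75 g. Origin: centre of its underside, z up. Sometimes absent.
- pocket2 (a point): Centre of the floor of the pocket with 2 pips, 32 mm in diameter, 16 mm deep, for the second widest jar.
- jar3: The second slimmest amber glass jar with white cap: plain round cylinder 24 mm in diameter, 56 mm tall, 60 g. Origin: centre of its underside, z up. Sometimes absent.
- pocket3 (a point): Centre of the floor of the pocket with 3 pips, 27 mm in diameter, 16 mm deep, for the second slimmest jar.
- jar4: The slimmest amber glass jar with white cap: plain round cylinder 19 mm in diameter, 60 mm tall, 45 g. Origin: centre of its underside, z up. Sometimes absent.
- pocket4 (a point): Centre of the floor of the pocket with 4 pips, 22 mm in diameter, 16 mm deep, for the slimmest jar.
- studA (a joint): Stiff black rubber push-down stud (30 x 8 mm) in the top of the carrier's +y post: travel in m, 0 = standing 8 mm proud of the post top, 0.008 = flush. Takes about 5 N to push down and stays where it is left.
- studA_place (a point): Point on the +y post top at the middle of that stud, 70 mm above the dresser, 84 mm from the carrier's middle (fixed, does not move with the stud).
- studB (a joint): Stiff black rubber push-down stud (30 x 8 mm) in the top of the carrier's -y post: travel in m, 0 = standing 8 mm proud of the post top, 0.008 = flush. Takes about 5 N to push down and stays where it is left.
- studB_place (a point): Point on the -y post top at the middle of that stud, 70 mm above the dresser, 84 mm from the carrier's middle (fixed, does not move with the stud).
- pacifier1: Mint silicone pacifier, 38 mm shield lying flat, teat up, 33 mm tall. Bystander. Origin: its underside.
- pacifier2: Second mint silicone pacifier, same shape. Bystander. Origin: its underside.
- tongs: Stainless steel tongs 170 mm long, lying along y, 17 mm high. Bystander. Origin: its underside.
- bear_clip: Small wooden-coloured plastic bear-head clip, 40 mm across, 12 mm high. Bystander. Origin: its underside.
Things that resemble listed ones, but are neither listed nor needed, are in the scene too. Of the things shaped like the cover, the white one is meant.

How it is judged (in metres and radians):
On the way, in this order (a step that is already met when the one before it is completed fails the run):
1. the widest jar stands fully home in the pocket with 1 pip (distance between jar1 and pocket1 below 0.006 m and angle between jar1's own z axis and vertical below 0.1 rad), for 0.2 s.
2. the second widest jar stands fully home in the pocket with 2 pips (distance between jar2 and pocket2 below 0.006 m and angle between jar2's own z axis and vertical below 0.1 rad), for 0.2 s.
3. the second slimmest jar stands fully home in the pocket with 3 pips (distance between jar3 and pocket3 below 0.006 m and angle between jar3's own z axis and vertical below 0.1 rad), for 0.2 s.
4. the slimmest jar stands fully home in the pocket with 4 pips (distance between jar4 and pocket4 below 0.006 m and angle between jar4's own z axis and vertical below 0.1 rad), for 0.2 s.
5. the cover is pressed down level on both posts (horizontal distance between cover and seat below 0.009 m and z of cover in the frame of carrier between 0.067 and 0.0725 m and angle between cover's own z axis and vertical below 0.025 rad and angle between the y axis of cover and the y axis of carrier, either way round below 0.12 rad and value of joint each of studA, studB above 0.006 m), for 0.2 s.
At the end, for the whole second after the job is handed in: Every jar present stands in its pocket (within 6 mm of its floor centre, tilt < 0.1 rad); cover on both posts (centre within 9 mm, underside within 2.5 mm of post tops, tilt < 0.025, axis within 0.12 rad), both studs down 6 mm or more, at rest; pacifiers, tongs, clip moved < 30 mm (all of step 1 and all of step 2 and all of step 3 and all of step 4 and all of step 5 and linear speed of cover below 0.02 m/s and distance of each of pacifier1, pacifier2, tongs, bear_clip from where it was at the start of the episode below 0.03 m); the robot touches nothing.
It fails at once if a stud is pushed with the bare fingers (over 2 N) (contact force between any of studA, studB and the fingers above 2 N).
It fails at once if a bystander (pacifier, tongs, bear clip) is moved more than 30 mm (distance of any of pacifier1, pacifier2, tongs, bear_clip from where it was at the start of the episode above 0.03 m).
Of jar1, jar2, jar3, jar4 only 2 to 4 are there at a start; the rules pass over those that are not, and their reading is None.
At some moment in a run one of cover may be knocked a few centimetres aside while the robot is not near it.
It also fails if it takes over 210 s, if anything falls off the work surface, if the arm or the gripper's body presses on something with over 40 N, if the wrist force passes 120 N, or if a joint passes its speed limit or range.

### The arm

A 6-joint arm with a two-finger parallel gripper is mounted at the origin on the work surface. World frame = base frame: x ahead of the robot, y to its left, z up, the work surface at z = 0. Lengths are in mm, angles in rad, forces in N, time in s.
With the tool pointing down it reaches from about 350 to 850 mm from the base axis. Payload 8.1 kg.
Tool frame: the origin (TCP) lies on the mounting face of the last link; the fingertips stand 186 mm ahead of it and the grasp point (between the pads) lies 167 mm ahead of it; z points along the fingers, y is the line along which they close (so a half turn about z gives the same grasp; the last joint's range is limited). The gripper opens to 93 mm and grips with 3 to 60 N. Pads are 15 mm wide; open, the fingers measure 128 mm over their backs; the gripper's body (75 mm by 188 mm) begins 65 mm behind the grasp point.
Start: joints at [1.079, 0.13, 1.488, -0, 1.523, -0.085], TCP at [237.384, 551.05, 404.735] pointing down, gripper open.
Joint ranges: [-2.96, 2.96], [-0.89, 2.26], [0.02, 2.5], [-1.34, 4.48], [0, 2.73], [-2.66, 2.66]. Speed limits (rad/s): [2.39, 2.39, 2.79, 3.14, 3.14, 3.14].

### API

Orientations are given as a unit quaternion [w, x, y, z].
In Python, from cell import sense, snapshot, job_done gives the robot as it stands.
- The arm moves only by the tool jog_arm, never from a script. Its arguments are lists of equal length, an entry for each row: "gripper": the opening, from -1 (shut) to 1 (fully open); "linear": the shift along the tool's x, y, z in cm, a list of three; "delta_rot": the turn, a rotation vector about the tool's x, y, z in rad, a list of three. In form: {"gripper": [gripper, ...], "linear": [[dx, dy, dz], ...], "delta_rot": [[wx, wy, wz], ...]}. A call has 1 to 5 rows; each row shifts and turns the commanded pose from where the row before left it, along the tool's axes as they then stand; what a row does not reach is not made up. A row lasts 1/8 s, in which the tool goes at most 62.5 mm and 10.7 degrees, less where a joint would pass 70% of its speed; a pose out of reach is approached as far as the arm can. A call is refused whole if a number of a shift passes 6.25 or a number of a turn 0.188, either way. A call with a gripper value outside its range is refused whole. The fingers move at their own pace and stop on an object; "grip_force" is the grip in N (left out, the last holds). Time passes only in rows, so rows that do not move let the fingers close. It gives the time, the measured TCP pose, the force, the opening and the grip force at its end, in the units of the state.
- sense(): the state, without advancing time (a new reading comes with each control period).
- snapshot(name): name is "side" or "top" or "wrist"; returns a dict with "image" (480x640x3 uint8, blue, green, red), "z_map" (480x640 float32, mm along the optical axis (not along the pixel's ray), 0 where there is no reading), "fov_y" (degrees; the focal length in pixels is half the picture's height over the tangent of half this angle, whatever the lens; pixels are square), "cx", "cy" (the principal point, pixels), "position" and "attitude" of the camera in the world. Camera axes: x right, y up, looking along -z (the intrinsics and any distortion apply to the point x, -y, -z); pixel columns grow to the right and rows downward; lengths in mm; the calibration is good to about 2 mm. The wrist camera is an equidistant fisheye: a pixel r from the principal point sees the ray r / f radians off the axis. A picture is of the moment at which its call begins.
- job_done(): hands the job in; it is judged then, once.
The state is a dict: "time": time; "qpos": joint angles; "joint_velocities": joint speeds; "joint_efforts": joint torques, N m; "eef_pos": TCP position; "tool_rot": TCP orientation; "force": force on the tool from outside, world axes, zero at the start; "wrist_torque": the same for the moment, N m; "finger_gap": finger opening in mm; "grip_force": force on a finger pad.
Only numpy, scipy, OpenCV 4.12 (cv2) and the standard library are available. Lean on these libraries where they do the work, as an engineer would, in place of code of your own. Each camera call takes 0.05 s, during which the arm holds its last target. There are 200 camera calls.

## Working session

There is one attempt and no reset: what is moved stays moved. The work goes in short steps, Python scripts to look and compute and a tool call to move; the robot and the scene stay as the last step left them, time stands still between calls to the robot, and variables do not carry over. Pictures are saved under pics/ and viewed, at most 14 in all, crops included, and the job is handed in when it is done.

Besides the shell and the picture viewer there is one more tool, called as name(argument=value, ...) on one line, values as JSON. jog_arm: Moves the arm, as the interface text tells. Its arguments: {"type":"object","properties":{"gripper":{"type":"array"},"linear":{"type":"array"},"delta_rot":{"type":"array"},"grip_force":{"type":"number"}},"required":["gripper","linear","delta_rot"]}

```bash
ls; mkdir -p pics; cat > h.py <<'E'
import numpy as np, cv2
from scipy.spatial.transform import Rotation as R
from cell import sense, snapshot, job_done
def q(a): return R.from_quat([a[1],a[2],a[3],a[0]])
def cam(s):
    a=s["attitude"]; return q(a), np.array(s["position"],float), 240/np.tan(np.radians(s["fov_y"])/2)
def cloud(s):
    r,p,f=cam(s); z=s["z_map"].astype(float); v,u=np.mgrid[:480,:640]
    d=np.dstack([(u-s["cx"])/f,-(v-s["cy"])/f,-np.ones_like(z)])*z[...,None]
    return d.reshape(-1,3)@r.as_matrix().T.reshape(3,3)+p if 0 else (r.apply(d.reshape(-1,3))+p).reshape(480,640,3)
def ray(s,u,v,z):
    r,p,f=cam(s); d=r.apply([(u-s["cx"])/f,-(v-s["cy"])/f,-1]); return p+d*(z-p[2])/d[2]
E
python3 - <<'E'
from h import *
print(sense())
for n in ("top","side","wrist"):
    s=snapshot(n); cv2.imwrite(f"pics/{n}0.png",s["image"]); np.save(f"{n}.npy",s,allow_pickle=True)
    print(n,s["fov_y"],s["cx"],s["cy"],s["position"],s["attitude"],[k for k in s])
E
```

```text
pics
{'time': 0.0, 'qpos': array([ 1.07856404e+00,  1.31139429e-01,  1.48924078e+00, -5.09233694e-05,
        1.52300307e+00, -8.54078829e-02]), 'joint_velocities': array([ 6.99528846e-04, -4.54290863e-04, -9.20981668e-04, -1.81460499e-04,
        5.64363314e-04, -7.92976149e-05]), 'joint_efforts': array([ 1.32000372e-03, -5.59826195e+01, -4.91777909e+01,  7.66779645e-02,
        3.49618751e-02, -1.60098839e-04]), 'eef_pos': array([237.30422721, 550.83555014, 403.72127556]), 'tool_rot': array([-2.30626284e-04,  2.02011056e-01,  9.79382832e-01, -8.65473641e-04]), 'force': array([-0.6401043 , -0.49889935,  0.54665478]), 'wrist_torque': array([ 0.03217926,  0.00055836, -0.02374728]), 'grip_force': 0.0, 'finger_gap': 92.99770208714551}
top 56.707179415654025 322.42963684254295 236.89203098156418 [416.84706942 -60.99284193 872.03226221] [ 0.7050299   0.06568286 -0.06031501 -0.70354865] ['image', 'z_map', 'fov_y', 'cx', 'cy', 'position', 'attitude']
side 57.92838432367687 328.05637152800637 238.61675727297546 [408.22843477 802.02174636 551.99590064] [-0.090001   -0.04984444  0.51235035  0.85259162] ['image', 'z_map', 'fov_y', 'cx', 'cy', 'position', 'attitude']
wrist 65.70646984690485 313.1863917197287 242.92590503327222 [165.64417916 581.41452673 383.04791271] [ 0.82705738 -0.11774502 -0.0760095   0.54436638] ['image', 'z_map', 'fov_y', 'cx', 'cy', 'position', 'attitude']
```

View pics/top0.png

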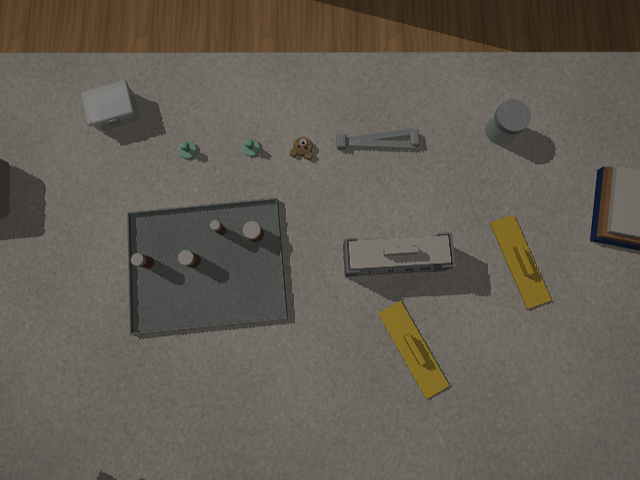

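View pics/side0.png

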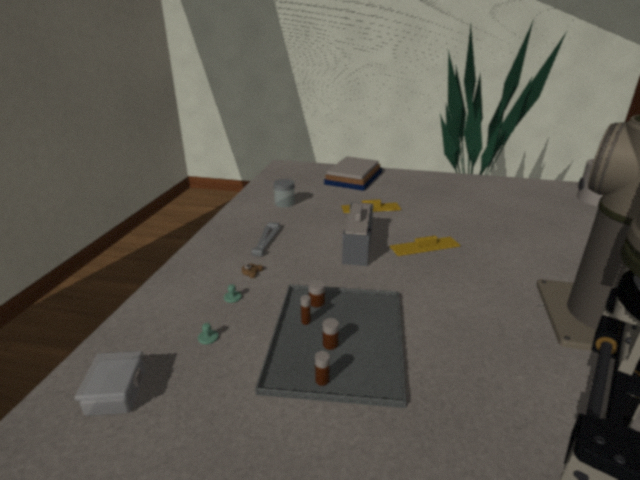

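Top view: four jars in the tray with caps at about (217,227), (252,232), (188,259) and (140,261). The carrier, with the white cover on it, is at (400,252). Tongs, bear and pacifiers lie beyond, and the yellow covers are decoys.

```bash
cat >> h.py <<'E'
def blobs(P,m,minpx=15):
    n,l,st,_=cv2.connectedComponentsWithStats(m.astype(np.uint8)); o=[]
    for i in range(1,n):
        if st[i,4]>=minpx:
            k=l==i; o.append((k,P[k]))
    return o
E
python3 - <<'E'
from h import *
for n in ("top","side"):
    s=np.load(n+".npy",allow_pickle=True).item(); P=cloud(s)
    X,Y,Z=P[...,0],P[...,1],P[...,2]
    f=(abs(X-500)<60)&(abs(Y+0)<400)&(Z<10); print(n,"surface z",np.median(Z[f]),Z[f].std())
    hsv=cv2.cvtColor(s["image"],cv2.COLOR_BGR2HSV); print(X[240,100:640:100])
    ok=(s["z_map"]>0)&(X>250)&(X<750)&(abs(Y)<400)&(Z>36)&(Z<130)
    for k,p in blobs(P,ok):
        zt=np.percentile(p[:,2],95); t=p[p[:,2]>zt-4]
        (c,r)=cv2.minEnclosingCircle(t[:,:2].astype(np.float32))
        rr=cv2.minAreaRect(t[:,:2].astype(np.float32))
        v,u=np.nonzero(k); print(len(p),"px",u.mean().round(),v.mean().round(),"top",zt.round(1),"mean",t.mean(0).round(1),"circ",np.round(c,1),round(r,1),"rect",np.round(rr[0],1),np.round(rr[1],1),round(rr[2],1))
E
```

```text
top surface z 1.6550350061318113 2.4605867726075146
[567.32213575 567.0294721  568.28237989 553.62275187 566.96414448
 565.85935935]
118 px 216.0 225.0 top 66.4 mean [586.4 146.   64.5] circ [586.5 146.5] 9.5 rect [586.9 145.9] [17.3 16.7] 64.6
267 px 252.0 230.0 top 54.7 mean [579.2  79.2  52.7] circ [579.7  79.1] 17.1 rect [579.7  79.1] [30.9 32.2] 0.7
3307 px 399.0 252.0 top 105.2 mean [ 532.8 -191.9  105.9] circ [ 533.4 -192.2] 30.3 rect [ 533.2 -192.2] [12.3 60.1] 3.8
227 px 187.0 257.0 top 58.3 mean [526.1 199.4  56.3] circ [526.6 199.3] 14.3 rect [525.9 199.6] [26.2 27.6] 0.6
187 px 139.0 259.0 top 62.3 mean [522.2 287.7  60.5] circ [522.1 287.8] 11.9 rect [522.2 287.4] [21.  22.1] 2.5
side surface z 2.8177657685245094 2.337069725196771
[2178.58829485  949.36417981  688.75630288  425.14211788  160.74246141
   65.58565153]
1203 px 358.0 228.0 top 99.6 mean [ 531.6 -182.3  104.4] circ [ 531.1 -188.5] 29.8 rect [ 532.4 -188.4] [12.  59.1] 3.8
214 px 317.0 287.0 top 53.7 mean [578.4  82.8  52.4] circ [577.9  82.2] 18.5 rect [579.1  82. ] [30.9 33.9] 13.8
164 px 306.0 303.0 top 65.3 mean [585.  149.1  64.3] circ [585.  147.3] 10.4 rect [585.5 148.8] [17.5 18.6] 27.1
266 px 331.0 327.0 top 57.6 mean [525.2 202.8  56.3] circ [524.9 202.2] 15.4 rect [525.  202.3] [28.2 28.4] 35.4
274 px 322.0 361.0 top 61.5 mean [520.5 291.1  60.3] circ [521.7 290.9] 12.9 rect [520.5 290.8] [20.9 25.1] 12.5
```

```bash
cat >> h.py <<'E'
def go(x,y,z,yaw=None):
    """shift (cm, tool axes) to bring the grasp point to x,y,z; yaw = wanted angle of tool y"""
    s=sense(); r=q(s["tool_rot"]); g=np.array(s["eef_pos"])+r.apply([0,0,167])
    ty=r.apply([0,1,0]); a=np.arctan2(ty[1],ty[0]); tz=r.apply([0,0,1])
    print("t",round(s["time"],2),"grasp",g.round(1),"yaw",round(a,4),"tilt",tz[:2].round(4),"F",np.round(s["force"],1),"gap",round(s["finger_gap"],1),"gf",round(s["grip_force"],1))
    w=0
    if yaw is not None:
        w=-((yaw-a+np.pi/2)%np.pi-np.pi/2); r=r*R.from_rotvec([0,0,w]); print("turn z",round(w,4))
    print("then shift cm",(r.inv().apply(np.array([x,y,z])-g)/10).round(3)); return s
E
python3 - <<'E'
from h import *
s=np.load("top.npy",allow_pickle=True).item()
for n,u,v in (("TL",131,213),("TR",277,200),("BR",287,321),("BL",133,334)): print(n,ray(s,u,v,14).round(0))
for n,u,v in (("yellowtop",390,302),("ybot",440,395),("tongs",378,140),("bear",302,148)): print(n,ray(s,u,v,6).round(0))
go(533,-192,175,0.066)
E
```

```text
TL [619. 326.  14.]
TR [646.  36.  14.]
BR [409.  13.  14.]
BL [384. 304.  14.]
yellowtop [ 446. -185.    6.]
ybot [ 275. -273.    6.]
tongs [ 776. -168.    6.]
bear [758. -12.   6.]
t 0.15 grasp [237.2 550.7 236.9] yaw 1.164 tilt [-0.0006 -0.0013] F [-0.2 -0.7 -0.6] gap 93.1 gf 0.0
turn z 1.098
then shift cm [-76.049  24.622   6.27 ]
```

jog_arm(gripper=[0, 0, 0, 0, 0], linear=[[0, 0, 0], [0, 0, 0], [0, 0, 0], [0, 0, 0], [0, 0, 0]], delta_rot=[[0, 0, 0.183], [0, 0, 0.183], [0, 0, 0.183], [0, 0, 0.183], [0, 0, 0.183]])

```text
time: 0.78
eef_pos: [237.3, 551.0, 404.3]
tool_rot: [0.0, 0.616, 0.788, -0.0]
force: [-0.2, 0.1, -0.1]
finger_gap: 48.8
grip_force: 0.0
```

jog_arm(gripper=[0, 0, 0, 0, 0], linear=[[0, 0, 0], [-4, 1.3, 0], [-5.5, 1.78, 0], [-5.5, 1.78, 0], [-5.5, 1.78, 0]], delta_rot=[[0, 0, 0.183], [0, 0, 0], [0, 0, 0], [0, 0, 0], [0, 0, 0]])

```text
time: 1.4
eef_pos: [317.4, 349.2, 404.4]
tool_rot: [0.0, 0.683, 0.73, -0.0]
force: [0.9, -1.1, 0.5]
finger_gap: 46.5
grip_force: 0.0
```

jog_arm(gripper=[0, 0, 0, 0, 0], linear=[[-5.5, 1.78, 0], [-5.5, 1.78, 0], [-5.5, 1.78, 0], [-5.5, 1.78, 0], [-5.5, 1.78, 0]], delta_rot=[[0, 0, 0], [0, 0, 0], [0, 0, 0], [0, 0, 0], [0, 0, 0]])

```text
time: 2.02
eef_pos: [424.3, 80.5, 404.8]
tool_rot: [0.0, 0.683, 0.73, 0.0]
force: [0.9, 0.4, -0.2]
finger_gap: 46.7
grip_force: 0.0
```

jog_arm(gripper=[0, 0, 0, 0, 0], linear=[[-5.5, 1.78, 0], [-5.5, 1.78, 0], [-5.5, 1.78, 0], [-5.5, 1.78, 0], [-5.5, 1.78, 3]], delta_rot=[[0, 0, 0], [0, 0, 0], [0, 0, 0], [0, 0, 0], [0, 0, 0]])

```text
time: 2.65
eef_pos: [531.4, -186.4, 378.2]
tool_rot: [0.003, 0.684, 0.73, 0.001]
force: [0.5, 0.9, 0.6]
finger_gap: 46.2
grip_force: 0.0
```

```bash
python3 - <<'E'
from h import *
go(533,-192,140,0.066)
E
```

```text
t 2.65 grasp [ 532.2 -186.8  211.2] yaw 0.0656 tilt [ 0.005  -0.0021] F [0.5 0.9 0.6] gap 46.2 gf 0.0
turn z -0.0004
then shift cm [-0.511  0.01   7.121]
```

jog_arm(gripper=[0, 0, 0, 0, 0], linear=[[0, 0, 4], [0, 0, 4], [0, 0, 1], [0, 0, 0], [0, 0, 0]], delta_rot=[[0, 0, 0], [0, 0, 0], [0, 0, 0], [0, 0, 0], [0, 0, 0]])

```text
time: 3.28
eef_pos: [531.0, -184.2, 288.2]
tool_rot: [0.002, 0.683, 0.73, 0.001]
force: [0.4, -0.1, 0.4]
finger_gap: 46.4
grip_force: 0.0
```

```bash
python3 - <<'E'
from h import *
go(533,-191,104.5,0.066)
s=snapshot("wrist"); cv2.imwrite("pics/w1.png",s["image"])
E
```

```text
t 3.27 grasp [ 531.5 -184.4  121.2] yaw 0.0664 tilt [ 0.003  -0.0013] F [ 0.4 -0.1  0.4] gap 46.4 gf 0.0
turn z 0.0004
then shift cm [-0.667  0.102  1.675]
```

View pics/w1.png

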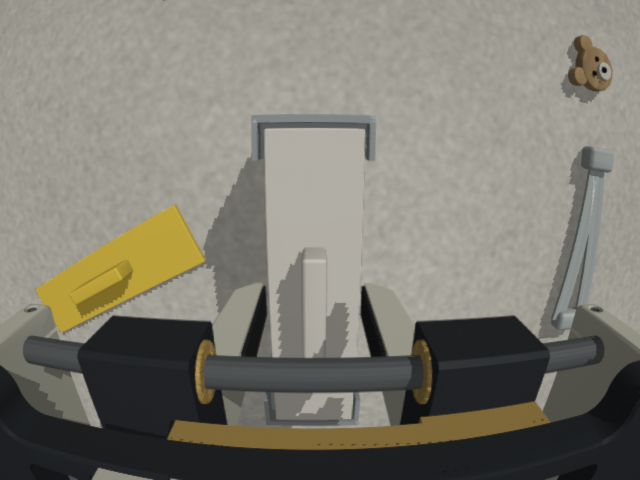

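The rib sits between the fingers, at about (315,290) against finger inner edges at 265 and 362. I centre on it, go down and grip.

jog_arm(gripper=[0, 0, 0, 0, -1], linear=[[-0.65, 0.1, 0.6], [0, 0, 0.6], [0, 0, 0.4], [0, 0, 0], [0, 0, 0]], delta_rot=[[0, 0, 0], [0, 0, 0], [0, 0, 0], [0, 0, 0], [0, 0, 0]], grip_force=25)

```text
time: 3.95
eef_pos: [531.5, -190.3, 269.8]
tool_rot: [-0.0, 0.683, 0.73, -0.0]
force: [0.1, 0.4, -0.4]
finger_gap: 40.7
grip_force: 0.0
```

jog_arm(gripper=[-1, -1, -1, -1, -1], linear=[[0, 0, 0], [0, 0, 0], [0, 0, 0], [0, 0, -2], [0, 0, -3]], delta_rot=[[0, 0, 0], [0, 0, 0], [0, 0, 0], [0, 0, 0], [0, 0, 0]])

```text
time: 4.58
eef_pos: [531.2, -190.3, 320.5]
tool_rot: [-0.001, 0.683, 0.73, -0.0]
force: [0.5, -0.5, -0.2]
finger_gap: 11.8
grip_force: 25.0
```

```bash
python3 - <<'E'
from h import *
go(452,165,155,0.066)
E
```

```text
t 4.58 grasp [ 530.9 -190.1  153.5] yaw 0.066 tilt [-0.0017  0.0008] F [ 0.5 -0.5 -0.2] gap 11.8 gf 25.0
turn z -0.0
then shift cm [35.958 -5.535 -0.105]
```

jog_arm(gripper=[-1, -1, -1, -1, -1], linear=[[3.6, -0.55, -1], [5.4, -0.83, 0], [5.4, -0.83, 0], [5.4, -0.83, 0], [5.4, -0.83, 0]], delta_rot=[[0, 0, 0], [0, 0, 0], [0, 0, 0], [0, 0, 0], [0, 0, 0]])

```text
time: 5.2
eef_pos: [475.9, 60.0, 331.7]
tool_rot: [0.001, 0.684, 0.73, 0.001]
force: [0.7, 0.3, -1.5]
finger_gap: 12.1
grip_force: 25.0
```

jog_arm(gripper=[-1, -1, -1, -1, -1], linear=[[5.4, -0.83, 0], [5.4, -0.83, 0], [0, 0, 4], [0, 0, 4], [0, 0, 2]], delta_rot=[[0, 0, 0], [0, 0, 0], [0, 0, 0], [0, 0, 0], [0, 0, 0]])

```text
time: 5.82
eef_pos: [452.0, 165.3, 229.0]
tool_rot: [-0.0, 0.683, 0.73, -0.001]
force: [0.5, -1.0, -0.4]
finger_gap: 11.6
grip_force: 25.0
```

```bash
python3 - <<'E'
from h import *
go(452,165,30,0.066)
E
```

```text
t 5.83 grasp [451.7 165.3  62. ] yaw 0.0668 tilt [-0.0016 -0.0004] F [ 0.5 -1.  -0.4] gap 11.6 gf 25.0
turn z 0.0008
then shift cm [-0.026  0.03   3.201]
```

jog_arm(gripper=[-1, -1, -1, -1, -0.4], linear=[[0, 0, 2], [0, 0, 0.9], [0, 0, 0.2], [0, 0, 0], [0, 0, 0]], delta_rot=[[0, 0, 0], [0, 0, 0], [0, 0, 0], [0, 0, 0], [0, 0, 0]])

```text
time: 6.45
eef_pos: [453.3, 165.2, 200.0]
tool_rot: [0.0, 0.683, 0.73, 0.001]
force: [0.6, -0.9, 0.4]
finger_gap: 17.7
grip_force: 0.0
```

jog_arm(gripper=[-0.4, -0.4, -0.4, -0.4, -0.4], linear=[[0, 0, 0], [0, 0, 0], [0, 0, -2], [0, 0, -4], [0, 0, -4]], delta_rot=[[0, 0, 0], [0, 0, 0], [0, 0, 0], [0, 0, 0], [0, 0, 0]])

```text
time: 7.08
eef_pos: [452.4, 165.0, 299.8]
tool_rot: [-0.0, 0.683, 0.73, -0.0]
force: [-0.1, -0.2, -0.2]
finger_gap: 27.9
grip_force: 0.0
```

```bash
python3 - <<'E'
from h import *
go(579.3,80,85,0.066)
s=snapshot("top"); cv2.imwrite("pics/top1.png",s["image"]); np.save("top1.npy",s,allow_pickle=True)
c=s["image"][200:300,320:480]; cv2.imwrite("pics/c1.png",cv2.resize(c,None,fx=5,fy=5,interpolation=cv2.INTER_CUBIC))
P=cloud(s); X,Y,Z=P[...,0],P[...,1],P[...,2]
m=(X>470)&(X<600)&(Y>-310)&(Y<-80)&(Z>74)&(Z<95)
for k,p in blobs(P,m,5):
    print(len(p),p.mean(0).round(1),p.min(0).round(1),p.max(0).round(1))
rr=cv2.minAreaRect(P[m][:,:2].astype(np.float32)); print(rr)
E
```

```text
t 7.08 grasp [452.3 165.  132.8] yaw 0.0659 tilt [-0.0007 -0.0002] F [-0.1 -0.2 -0.2] gap 27.9 gf 0.0
turn z -0.0001
then shift cm [-9.318 12.115  4.777]
173 [ 537.9 -283.    81.1] [ 506.  -290.6   74.1] [ 568.9 -264.    86.3]
134 [ 526.3 -101.4   81.3] [ 495.8 -120.2   74.1] [557.8 -93.7  85.1]
79 [ 536.8 -275.8   77.2] [ 522.4 -280.7   74. ] [ 551.2 -271.1   81.3]
75 [ 527.6 -108.4   77.3] [ 512.5 -111.9   74.1] [ 541.6 -104.5   79.8]
((532.3680419921875, -192.38015747070312), (62.27381896972656, 194.19195556640625), 3.518559455871582)
```

View pics/c1.png

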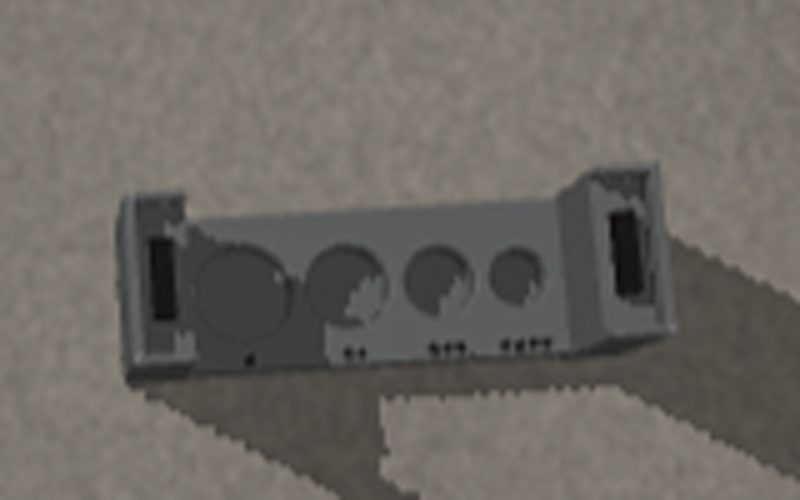

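The view matches the carrier model: studs are 167.7 mm apart (168 expected) and the rims measure 62.3 x 194.2 mm. One to four pips run left to right. Pocket centres in the crop are near (243,293), (347,285), (439,280) and (516,275). Next I hover over jar1 and check the camera-to-robot offset on the cover I just released.

jog_arm(gripper=[0.2, 0.2, 0.2, 0.2, 0.2], linear=[[-3.1, 4.05, 0], [-3.1, 4.05, 0], [-3.1, 4.05, 0], [0, 0, 2], [0, 0, 1.5]], delta_rot=[[0, 0, 0], [0, 0, 0], [0, 0, 0], [0, 0, 0], [0, 0, 0]])

```text
time: 7.75
eef_pos: [579.3, 80.4, 262.0]
tool_rot: [-0.001, 0.684, 0.73, -0.001]
force: [0.2, 0.1, 0.7]
finger_gap: 55.7
grip_force: 0.0
```

```bash
python3 - <<'E'
from h import *
go(579.3,80,44,0.06)
s=snapshot("top"); P=cloud(s); X,Y,Z=P[...,0],P[...,1],P[...,2]
for lo,hi in ((24,45),(6.5,18)):
  for k,p in blobs(P,(X>400)&(X<500)&(Y>50)&(Y<270)&(Z>lo)&(Z<hi),60):
    rr=cv2.minAreaRect(p[:,:2].astype(np.float32)); print(len(p),p.mean(0).round(1),rr)
t=np.load("top1.npy",allow_pickle=True).item()
C=np.array([532.3,-192.2]); 
for (u,v,d) in ((243,293,37),(347,285,32),(439,280,27),(516,275,22)):
    p=ray(t,(u+.5)/5-.5+320,(v+.5)/5-.5+200,20)[:2]; 
    a=.058; e=p-C; print(p.round(1),"carrier frame",(e@[np.cos(a),np.sin(a)]).round(1),(e@[-np.sin(a),np.cos(a)]).round(1))
w=snapshot("wrist"); cv2.imwrite("pics/w2.png",w["image"])
E
```

```text
t 7.75 grasp [578.9  80.4  95. ] yaw 0.0654 tilt [-0.0023  0.0002] F [0.2 0.1 0.7] gap 55.7 gf 0.0
turn z 0.0054
then shift cm [-0.045  0.046  5.099]
90 [453.6 180.   31.9] ((453.3871765136719, 179.94985961914062), (25.63851547241211, 11.345861434936523), 89.63124084472656)
126 [459.9  77.4  10.1] ((459.55517578125, 77.46443939208984), (51.615509033203125, 8.519880294799805), 1.6799888610839844)
992 [451.6 215.6  10.1] ((450.9184875488281, 213.03292846679688), (55.096046447753906, 85.4864501953125), 4.607357978820801)
[ 528.9 -142.7] carrier frame -0.6 49.6
[ 532.1 -182.8] carrier frame 0.3 9.4
[ 534.1 -218.3] carrier frame 0.2 -26.2
[ 536.1 -248.1] carrier frame 0.5 -56.0
```

View pics/w2.png

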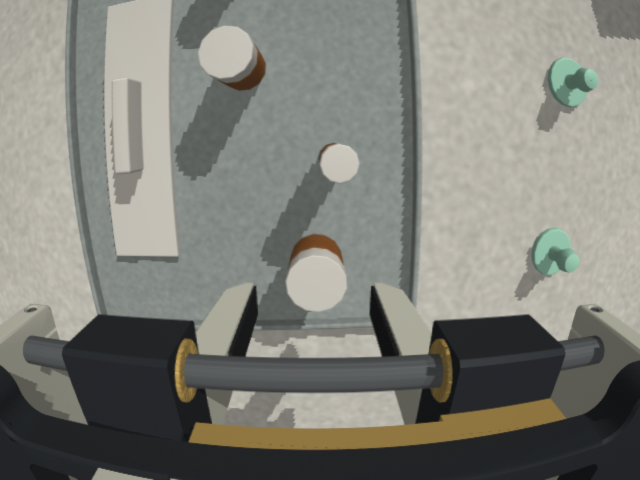

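Wrist view: jar1's cap at (316,270) is centred between finger inner edges 257 and 370, with jar4 and jar2 clear of it. Top camera x reads about 1.7 mm above robot x on the released cover. Pocket offsets along y come out near 49.5, 9, -26.5 and -57, which matches even 6 mm walls.

jog_arm(gripper=[0.2, 0.2, 0.2, -1, -1], linear=[[0, 0, 2.5], [0, 0, 2.6], [0, 0, 0], [0, 0, 0], [0, 0, 0]], delta_rot=[[0, 0, 0.005], [0, 0, 0], [0, 0, 0], [0, 0, 0], [0, 0, 0]], grip_force=15)

```text
time: 8.48
eef_pos: [580.7, 80.6, 214.7]
tool_rot: [0.001, 0.685, 0.728, 0.001]
force: [0.9, -0.1, 0.1]
finger_gap: 40.2
grip_force: 0.0
```

jog_arm(gripper=[-1, -1, -1, -1, -1], linear=[[0, 0, 0], [0, 0, 0], [0, 0, -4], [0, 0, -4.5], [0, 0, 0]], delta_rot=[[0, 0, 0], [0, 0, 0], [0, 0, 0], [0, 0, 0], [0, 0, 0]])

```text
time: 9.1
eef_pos: [581.9, 80.4, 303.1]
tool_rot: [0.003, 0.685, 0.728, 0.003]
force: [1.1, -0.6, -1.0]
finger_gap: 33.6
grip_force: 15.0
```

```bash
python3 - <<'E'
from h import *
go(527.5,80.4-222,125,0.062)
E
```

```text
t 9.1 grasp [583.3  80.5 136.1] yaw 0.0609 tilt [0.0086 0.0004] F [ 1.1 -0.6 -1. ] gap 33.6 gf 15.0
turn z -0.0011
then shift cm [-21.817  -6.957   1.051]
```

jog_arm(gripper=[-1, -1, -1, -1, -1], linear=[[-3.8, -1.2, 0], [-4.5, -1.45, 0], [-4.5, -1.45, 0], [-4.5, -1.45, 0], [-4.5, -1.4, 0]], delta_rot=[[0, 0, 0], [0, 0, 0], [0, 0, 0], [0, 0, 0], [0, 0, 0]])

```text
time: 9.72
eef_pos: [523.0, -142.8, 296.8]
tool_rot: [-0.001, 0.685, 0.728, -0.0]
force: [0.5, -0.5, -1.2]
finger_gap: 33.5
grip_force: 15.0
```

jog_arm(gripper=[-1, -1, -1, -1, -1], linear=[[0, 0, 3], [0, 0, 0], [0, 0, 0], [0, 0, 0], [0, 0, 0]], delta_rot=[[0, 0, 0], [0, 0, 0], [0, 0, 0], [0, 0, 0], [0, 0, 0]])

```text
time: 10.35
eef_pos: [524.4, -141.1, 268.8]
tool_rot: [0.001, 0.685, 0.729, 0.0]
force: [-0.1, -0.6, -0.8]
finger_gap: 33.9
grip_force: 15.0
```

```bash
python3 - <<'E'
from h import *
go(527.5,80.4-222,70,0.062)
s=snapshot("side"); cv2.imwrite("pics/s1.png",cv2.resize(s["image"][150:290,270:450],None,fx=4,fy=4,interpolation=cv2.INTER_CUBIC))
E
```

```text
t 10.35 grasp [ 524.7 -141.2  101.8] yaw 0.0619 tilt [ 0.0013 -0.0005] F [-0.1 -0.6 -0.8] gap 33.9 gf 15.0
turn z -0.0001
then shift cm [-0.055  0.278  3.184]
```

View pics/s1.png

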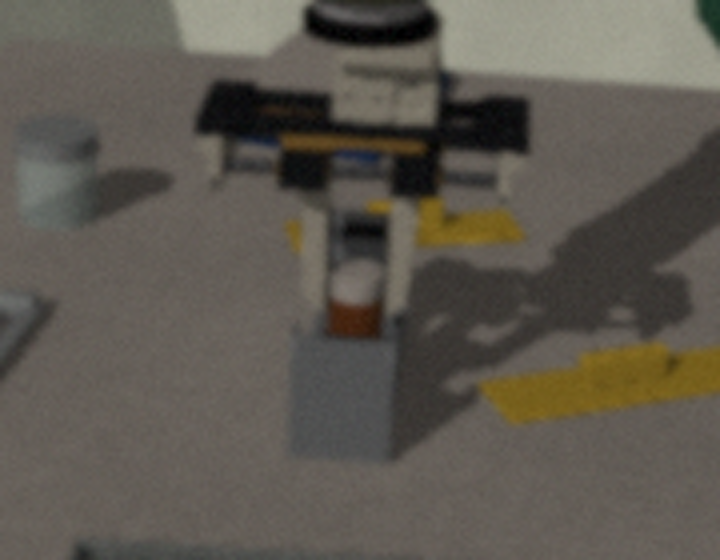

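Side view: the held jar1 (amber, crop (356,310)) hangs above the +y post (face spanning columns 292 to 394). I measure their relative x in this view.

```bash
python3 - <<'E'
from h import *
s=snapshot("side"); P=cloud(s); X,Y,Z=P[...,0],P[...,1],P[...,2]
hsv=cv2.cvtColor(s["image"],cv2.COLOR_BGR2HSV)
am=(hsv[...,0]<18)&(hsv[...,1]>110)&(X>480)&(X<580)&(Y<-100)&(Y>-180)
for k,p in blobs(P,am,10):
    v,u=np.nonzero(k); print("amber",len(p),p.mean(0).round(1),p.min(0).round(1),p.max(0).round(1),u.min(),u.max(),v.min(),v.max())
    for row in np.unique(v):
        uu=u[v==row]; print(row,uu.min(),uu.max(), ray and None)
f=(Y>-105)&(Y<-80)&(Z>10)&(Z<80)&(X>470)&(X<590)
v,u=np.nonzero(f); print("face",f.sum(),P[f].mean(0).round(1),u.min(),u.max(),v.min(),v.max())
for row in range(v.min(),v.max(),4):
    uu=u[v==row]; 
    if len(uu): print(row,uu.min(),uu.max(),X[row,uu.max()].round(1),X[row,uu.min()].round(1),Z[row,uu.min()].round(1))
E
```

```text
amber 88 [ 524.2 -127.4   79.8] [ 510.8 -140.3   67.9] [ 541.4 -120.3   89.4] 352 364 226 233
226 353 364 None
227 353 364 None
228 353 364 None
229 353 364 None
230 353 364 None
231 352 364 None
232 353 364 None
233 354 363 None
face 663 [525.5 -94.9  45.1] 342 369 235 262
235 343 346 548.7 556.0 78.7
239 343 368 497.1 555.5 68.7
243 343 368 496.4 555.2 58.2
247 343 368 495.6 554.9 47.4
251 343 368 494.9 554.4 37.1
255 342 367 496.9 556.3 27.0
259 342 367 496.6 556.9 12.4
```

jog_arm(gripper=[-1, -1, -1, -1, -1], linear=[[-0.08, 0.28, 1.5], [0, 0, 1.5], [0, 0, 0], [0, 0, 0], [0, 0, 0]], delta_rot=[[0, 0, 0], [0, 0, 0], [0, 0, 0], [0, 0, 0], [0, 0, 0]])

```text
time: 11.08
eef_pos: [527.0, -142.2, 238.4]
tool_rot: [0.0, 0.685, 0.728, 0.0]
force: [-0.5, -1.2, -1.2]
finger_gap: 33.6
grip_force: 15.0
```

jog_arm(gripper=[-1, -1, -1, -1, -1], linear=[[0, 0, 0.6], [0, 0, 0.4], [0, 0, 0.4], [0, 0, 0], [0, 0, 0]], delta_rot=[[0, 0, 0], [0, 0, 0], [0, 0, 0], [0, 0, 0], [0, 0, 0]])

```text
time: 11.7
eef_pos: [526.9, -142.1, 224.0]
tool_rot: [0.0, 0.685, 0.728, 0.0]
force: [1.5, -1.1, -1.7]
finger_gap: 33.8
grip_force: 15.0
```

```bash
python3 - <<'E'
from h import *
go(527.5,-142.2,45,0.062)
E
```

```text
t 11.7 grasp [ 527.  -142.1   57. ] yaw 0.061 tilt [ 0.0002 -0.0001] F [ 1.5 -1.1 -1.7] gap 33.8 gf 15.0
turn z -0.001
then shift cm [-0.01   0.054  1.198]
```

jog_arm(gripper=[-1, -1, -1, -1, -1], linear=[[0, 0, 0.4], [0, 0, 0.4], [0, 0, 0.3], [0, 0, 0.1], [0, 0, 0]], delta_rot=[[0, 0, 0], [0, 0, 0], [0, 0, 0], [0, 0, 0], [0, 0, 0]])

```text
time: 12.32
eef_pos: [527.2, -142.3, 213.9]
tool_rot: [0.0, 0.685, 0.728, -0.0]
force: [-7.6, 2.2, 17.6]
finger_gap: 33.5
grip_force: 15.0
```

```bash
python3 - <<'E'
from h import *
go(527.5,-142.2,44,0.062)
E
```

```text
t 12.32 grasp [ 527.2 -142.4   46.9] yaw 0.0612 tilt [ 0.0004 -0.0005] F [-7.6  2.2 17.6] gap 33.5 gf 15.0
turn z -0.0008
then shift cm [0.014 0.029 0.289]
```

jog_arm(gripper=[-0.1, -0.1, -0.1, -0.1, -0.1], linear=[[0, 0, 0], [0, 0, 0], [0, 0, -2], [0, 0, -4], [0, 0, -4]], delta_rot=[[0, 0, 0], [0, 0, 0], [0, 0, 0], [0, 0, 0], [0, 0, 0]])

```text
time: 12.95
eef_pos: [526.4, -142.0, 312.1]
tool_rot: [-0.001, 0.685, 0.728, -0.0]
force: [0.3, -0.5, 0.3]
finger_gap: 41.7
grip_force: 0.0
```

jog_arm(gripper=[0, 0, 0, 0, 0], linear=[[4, 1, 0], [5, 1, 0], [5, 1, 0], [5, 1, 0], [0, 0, 0]], delta_rot=[[0, 0, 0], [0, 0, 0], [0, 0, 0], [0, 0, 0], [0, 0, 0]])

```text
time: 13.58
eef_pos: [555.0, 53.1, 311.4]
tool_rot: [-0.001, 0.684, 0.73, -0.0]
force: [0.1, 0.5, -0.4]
finger_gap: 46.6
grip_force: 0.0
```

```bash
cat >> h.py <<'E'
def jars(n):
    s=snapshot(n); P=cloud(s); X,Y,Z=P[...,0],P[...,1],P[...,2]
    hsv=cv2.cvtColor(s["image"],cv2.COLOR_BGR2HSV)
    for k,p in blobs(P,(s["z_map"]>0)&(X>400)&(X<640)&(abs(Y+0)<340)&(Z>24)&(Z<75),15):
        if len(p)>3000: continue
        zt=np.percentile(p[:,2],90); t=p[p[:,2]>zt-5]; c,r=cv2.minEnclosingCircle(t[:,:2].astype(np.float32))
        v,u=np.nonzero(k); print(n,"px",u.mean().round(),v.mean().round(),"top",zt.round(1),"mean",t.mean(0).round(1),"circ",np.round(c,1),round(r,1))
    return s
E
python3 - <<'E'
from h import *
s=jars("top"); go(525,200,85,0.062)
cv2.imwrite("pics/t2.png",cv2.resize(s["image"][180:320,100:480],(760,280)))
E
```

```text
top px 441.0 252.0 top 72.1 mean [ 537.4 -275.2   70.7] circ [ 536.9 -273. ] 31.2
top px 348.0 264.0 top 70.9 mean [ 517.2 -102.6   71.1] circ [ 525.3 -106.6] 30.9
top px 353.0 255.0 top 72.1 mean [ 528.4 -109.5   70.4] circ [ 528.2 -109.5] 28.6
top px 369.0 257.0 top 53.8 mean [ 527.9 -142.5   52.2] circ [ 528.2 -142.7] 16.9
top px 188.0 258.0 top 57.7 mean [526.1 199.2  56. ] circ [526.4 199.3] 14.3
top px 207.0 296.0 top 33.6 mean [454.7 163.6  32. ] circ [455.4 163.2] 29.9
t 13.62 grasp [554.8  51.4 144.4] yaw 0.0641 tilt [-0.001  -0.0002] F [-0.5 -0.5 -0.4] gap 46.6 gf 0.0
turn z 0.0021
then shift cm [15.021 -2.046  5.936]
```

View pics/t2.png

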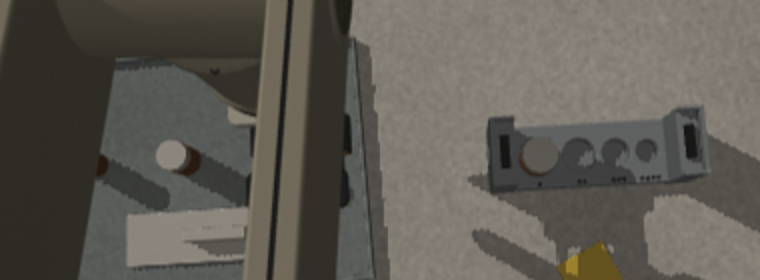

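Jar1 is home: cap top 53.8 mm at (528,-142.6). Next is jar2.

jog_arm(gripper=[0, 0, 0, 0, 0], linear=[[5, -0.68, 0], [5, -0.68, 0], [5, -0.68, 0], [0, 0, 4], [0, 0, 2]], delta_rot=[[0, 0, 0.002], [0, 0, 0], [0, 0, 0], [0, 0, 0], [0, 0, 0]])

```text
time: 14.25
eef_pos: [525.1, 197.5, 249.5]
tool_rot: [-0.001, 0.686, 0.728, -0.002]
force: [-0.5, -0.1, -0.5]
finger_gap: 46.6
grip_force: 0.0
```

```bash
python3 - <<'E'
from h import *
go(525.2,199.4,44,0.062)
E
```

```text
t 14.25 grasp [524.6 197.3  82.5] yaw 0.0589 tilt [-0.0031 -0.0014] F [-0.5 -0.1 -0.5] gap 46.6 gf 0.0
turn z -0.0031
then shift cm [0.212 0.089 3.85 ]
```

jog_arm(gripper=[0, 0, 0, 0, -1], linear=[[0.2, 0.05, 2], [0, 0, 1.8], [0, 0, 0], [0, 0, 0], [0, 0, 0]], delta_rot=[[0, 0, -0.003], [0, 0, 0], [0, 0, 0], [0, 0, 0], [0, 0, 0]])

```text
time: 14.88
eef_pos: [526.8, 200.6, 215.1]
tool_rot: [0.001, 0.685, 0.729, 0.001]
force: [-0.2, 0.5, -0.3]
finger_gap: 40.5
grip_force: 0.0
```

jog_arm(gripper=[-1, -1, -1, -1, -1], linear=[[0, 0, 0], [0, 0, 0], [0, 0, 0], [0, 0, -4.5], [0, 0, -4.5]], delta_rot=[[0, 0, 0], [0, 0, 0], [0, 0, 0], [0, 0, 0], [0, 0, 0]])

```text
time: 15.5
eef_pos: [525.6, 200.4, 303.9]
tool_rot: [-0.001, 0.685, 0.729, -0.001]
force: [-0.5, -0.3, -0.1]
finger_gap: 28.7
grip_force: 15.0
```

```bash
python3 - <<'E'
from h import *
go(530.4,-183.1,136,0.062)
E
```

```text
t 15.5 grasp [525.2 200.3 136.9] yaw 0.062 tilt [-0.0024 -0.0007] F [-0.5 -0.3 -0.1] gap 28.7 gf 15.0
turn z 0.0
then shift cm [-38.294  -1.859   0.117]
```

jog_arm(gripper=[-1, -1, -1, -1, -1], linear=[[-5.21, -0.26, 0], [-5.5, -0.27, 0], [-5.5, -0.27, 0], [-5.5, -0.27, 0], [-5.5, -0.27, 0]], delta_rot=[[0, 0, 0], [0, 0, 0], [0, 0, 0], [0, 0, 0], [0, 0, 0]])

```text
time: 16.12
eef_pos: [529.3, -73.6, 303.7]
tool_rot: [-0.0, 0.685, 0.729, -0.0]
force: [0.3, -0.3, -0.2]
finger_gap: 28.4
grip_force: 15.0
```

jog_arm(gripper=[-1, -1, -1, -1, -1], linear=[[-5.5, -0.26, 0], [-5.5, -0.26, 0], [0, 0, 4], [0, 0, 1], [0, 0, 0]], delta_rot=[[0, 0, 0], [0, 0, 0], [0, 0, 0], [0, 0, 0], [0, 0, 0]])

```text
time: 16.75
eef_pos: [530.9, -181.2, 253.0]
tool_rot: [-0.001, 0.685, 0.729, -0.0]
force: [0.0, 0.3, -0.8]
finger_gap: 28.6
grip_force: 15.0
```

jog_arm(gripper=[-1, -1, -1], linear=[[0, 0, 0], [0, 0, 0], [0, 0, 0]], delta_rot=[[0, 0, 0], [0, 0, 0], [0, 0, 0]])

```text
time: 17.12
eef_pos: [531.7, -181.8, 254.9]
tool_rot: [0.001, 0.685, 0.729, 0.0]
force: [-0.0, -0.3, -0.9]
finger_gap: 28.6
grip_force: 15.0
```

```bash
python3 - <<'E'
from h import *
go(530.5,-182.3,60,0.062)
E
```

```text
t 17.12 grasp [ 532.  -181.9   87.9] yaw 0.0627 tilt [ 0.0014 -0.0006] F [-0.  -0.3 -0.9] gap 28.6 gf 15.0
turn z 0.0007
then shift cm [-0.029 -0.152  2.789]
```

jog_arm(gripper=[-1, -1, -1, -1, -1], linear=[[-0.03, -0.08, 2], [0, 0, 0], [0, 0, 0.5], [0, 0, 0.4], [0, 0, 0]], delta_rot=[[0, 0, 0], [0, 0, 0], [0, 0, 0], [0, 0, 0], [0, 0, 0]])

```text
time: 17.75
eef_pos: [530.5, -182.3, 224.6]
tool_rot: [-0.0, 0.685, 0.729, -0.0]
force: [1.0, -0.4, -0.3]
finger_gap: 28.4
grip_force: 15.0
```

```bash
python3 - <<'E'
from h import *
go(530.5,-182.3,46,0.062)
E
```

```text
t 17.75 grasp [ 530.4 -182.3   57.6] yaw 0.062 tilt [-0.0005  0.0002] F [ 1.  -0.4 -0.3] gap 28.4 gf 15.0
turn z -0.0
then shift cm [-0.002  0.014  1.158]
```

jog_arm(gripper=[-1, -1, -1, -1, -1], linear=[[0, 0, 0.4], [0, 0, 0.4], [0, 0, 0.25], [0, 0, 0], [0, 0, 0]], delta_rot=[[0, 0, 0], [0, 0, 0], [0, 0, 0], [0, 0, 0], [0, 0, 0]])

```text
time: 18.38
eef_pos: [530.6, -182.4, 214.6]
tool_rot: [0.0, 0.685, 0.729, -0.0]
force: [-2.0, 0.4, 3.3]
finger_gap: 28.6
grip_force: 15.0
```

```bash
python3 - <<'E'
from h import *
go(530.5,-182.3,46,0.062)
E
```

```text
t 18.38 grasp [ 530.6 -182.4   47.6] yaw 0.062 tilt [ 0.0001 -0.0002] F [-2.   0.4  3.3] gap 28.6 gf 15.0
turn z -0.0
then shift cm [ 0.014 -0.01   0.164]
```

jog_arm(gripper=[-1, -1, -0.1, -0.1, -0.1], linear=[[0, 0, 0.15], [0, 0, 0], [0, 0, 0], [0, 0, 0], [0, 0, -3]], delta_rot=[[0, 0, 0], [0, 0, 0], [0, 0, 0], [0, 0, 0], [0, 0, 0]])

```text
time: 19.0
eef_pos: [529.1, -181.7, 240.1]
tool_rot: [-0.003, 0.685, 0.729, -0.001]
force: [0.7, 0.9, -0.2]
finger_gap: 42.0
grip_force: 0.0
```

jog_arm(gripper=[0, 0, 0, 0, 0], linear=[[0, 0, -3.5], [0, 0, -3.5], [5.5, 0.4, 0], [5.5, 0.4, 0], [5.5, 0.4, 0]], delta_rot=[[0, 0, 0], [0, 0, 0], [0, 0, 0], [0, 0, 0], [0, 0, 0]])

```text
time: 19.62
eef_pos: [532.1, -15.5, 312.8]
tool_rot: [0.0, 0.685, 0.728, 0.0]
force: [1.0, 0.3, 0.3]
finger_gap: 46.3
grip_force: 0.0
```

jog_arm(gripper=[0, 0, 0, 0, 0], linear=[[5.5, 0.4, 0], [5.5, 0.4, 0], [5.5, 0.4, 0], [5.5, 0.4, 0], [5.5, 0.4, 0]], delta_rot=[[0, 0, 0], [0, 0, 0], [0, 0, 0], [0, 0, 0], [0, 0, 0]])

```text
time: 20.25
eef_pos: [535.0, 260.6, 312.7]
tool_rot: [0.0, 0.685, 0.729, 0.0]
force: [-0.0, -0.7, 0.5]
finger_gap: 46.7
grip_force: 0.0
```

```bash
python3 - <<'E'
from h import *
jars("top"); go(521,288.3,85,0.062)
E
```

```text
top px 217.0 226.0 top 65.4 mean [586.1 145.6  64. ] circ [586.4 145.8] 9.4
top px 441.0 252.0 top 72.2 mean [ 537.2 -275.1   70.7] circ [ 537.  -272.5] 31.2
top px 347.0 263.0 top 72.5 mean [ 519.5 -101.1   72.3] circ [ 526.  -105.6] 31.3
top px 352.0 255.0 top 72.1 mean [ 528.4 -109.4   70.5] circ [ 528.3 -109. ] 28.5
top px 391.0 255.0 top 57.9 mean [ 531.1 -183.    56.3] circ [ 531.5 -183. ] 14.3
top px 369.0 257.0 top 54.1 mean [ 527.7 -142.5   52.3] circ [ 527.9 -142.5] 16.8
top px 144.0 259.0 top 60.2 mean [526.4 282.4  59.4] circ [523.5 283.9] 10.3
top px 207.0 296.0 top 34.0 mean [454.8 163.1  32. ] circ [455.  162.9] 29.6
t 20.3 grasp [534.1 266.8 145.8] yaw 0.0648 tilt [0.0002 0.0039] F [-4.9  2.6  0.7] gap 46.8 gf 0.0
turn z 0.0028
then shift cm [ 2.199 -1.174  6.085]
```

jog_arm(gripper=[-0.1, -0.1, -0.1, -0.1, -0.1], linear=[[2, -1.25, 0], [0, 0, 4], [0, 0, 2], [0, 0, 0], [0, 0, 0]], delta_rot=[[0, 0, 0], [0, 0, 0], [0, 0, 0], [0, 0, 0], [0, 0, 0]])

```text
time: 20.92
eef_pos: [522.1, 277.8, 253.9]
tool_rot: [0.0, 0.685, 0.728, 0.001]
force: [0.5, -0.3, 0.2]
finger_gap: 41.6
grip_force: 0.0
```

```bash
python3 - <<'E'
from h import *
go(521,288.3,46,0.062)
E
```

```text
t 20.93 grasp [522.3 277.9  86.9] yaw 0.0614 tilt [0.001  0.0005] F [ 0.5 -0.3  0.2] gap 41.6 gf 0.0
turn z -0.0006
then shift cm [ 1.043 -0.069  4.095]
```

jog_arm(gripper=[-0.1, -0.1, -0.1, -0.1, -1], linear=[[1.05, -0.07, 0.5], [0, 0, 2], [0, 0, 1.5], [0, 0, 0], [0, 0, 0]], delta_rot=[[0, 0, 0], [0, 0, 0], [0, 0, 0], [0, 0, 0], [0, 0, 0]])

```text
time: 21.55
eef_pos: [520.2, 288.3, 212.7]
tool_rot: [-0.0, 0.685, 0.729, -0.0]
force: [0.7, 0.8, -0.4]
finger_gap: 35.9
grip_force: 0.0
```

jog_arm(gripper=[-1, -1, -1, -1, -1], linear=[[0, 0, 0], [0, 0, 0], [0, 0, 0], [0, 0, -4.5], [0, 0, -4.5]], delta_rot=[[0, 0, 0], [0, 0, 0], [0, 0, 0], [0, 0, 0], [0, 0, 0]])

```text
time: 22.18
eef_pos: [519.7, 288.2, 303.2]
tool_rot: [-0.0, 0.685, 0.729, -0.001]
force: [0.5, 0.3, -0.5]
finger_gap: 23.7
grip_force: 15.0
```

```bash
python3 - <<'E'
from h import *
go(532.6,-217.9,136,0.062)
E
```

```text
t 22.18 grasp [519.4 288.1 136.2] yaw 0.062 tilt [-0.0019 -0.0008] F [ 0.5  0.3 -0.5] gap 23.7 gf 15.0
turn z -0.0
then shift cm [-50.581  -1.818   0.062]
```

jog_arm(gripper=[-1, -1, -1, -1, -1], linear=[[-4, -0.14, 0], [-5.5, -0.2, 0], [-5.5, -0.2, 0], [-5.5, -0.2, 0], [-5.5, -0.2, 0]], delta_rot=[[0, 0, 0], [0, 0, 0], [0, 0, 0], [0, 0, 0], [0, 0, 0]])

```text
time: 22.8
eef_pos: [526.6, 26.7, 303.1]
tool_rot: [0.0, 0.685, 0.729, 0.0]
force: [0.2, -0.2, -0.4]
finger_gap: 23.7
grip_force: 15.0
```

jog_arm(gripper=[-1, -1, -1, -1, -1], linear=[[-5.5, -0.2, 0], [-5.5, -0.2, 0], [-5.5, -0.2, 0], [-5.5, -0.2, 0], [-2.6, -0.08, 0]], delta_rot=[[0, 0, 0], [0, 0, 0], [0, 0, 0], [0, 0, 0], [0, 0, 0]])

```text
time: 23.42
eef_pos: [532.9, -220.6, 303.0]
tool_rot: [0.0, 0.686, 0.728, -0.0]
force: [0.4, 0.8, -0.3]
finger_gap: 23.7
grip_force: 15.0
```

jog_arm(gripper=[-1, -1, -1, -1, -1], linear=[[0, 0, 4], [0, 0, 1], [0, 0, 0], [0, 0, 0], [0, 0, 0]], delta_rot=[[0, 0, 0], [0, 0, 0], [0, 0, 0], [0, 0, 0], [0, 0, 0]])

```text
time: 24.05
eef_pos: [534.0, -217.6, 254.5]
tool_rot: [0.001, 0.685, 0.729, 0.0]
force: [-0.6, 0.0, -1.5]
finger_gap: 23.8
grip_force: 15.0
```

```bash
python3 - <<'E'
from h import *
go(532.7,-217.9,60,0.062)
E
```

```text
t 24.05 grasp [ 534.3 -217.8   87.5] yaw 0.0627 tilt [ 0.002  -0.0011] F [-0.6  0.  -1.5] gap 23.8 gf 15.0
turn z 0.0007
then shift cm [ 0.006 -0.169  2.748]
```

jog_arm(gripper=[-1, -1, -1, -1, -1], linear=[[0, -0.1, 1.8], [0, 0, 0], [0, 0, 0.5], [0, 0, 0.5], [0, 0, 0]], delta_rot=[[0, 0, 0], [0, 0, 0], [0, 0, 0], [0, 0, 0], [0, 0, 0]])

```text
time: 24.68
eef_pos: [532.2, -217.7, 224.4]
tool_rot: [-0.0, 0.685, 0.729, -0.0]
force: [-0.1, -1.0, -0.6]
finger_gap: 23.7
grip_force: 15.0
```

```bash
python3 - <<'E'
from h import *
go(532.7,-217.9,46,0.062)
E
```

```text
t 24.68 grasp [ 532.  -217.7   57.4] yaw 0.062 tilt [-0.0008  0.0004] F [-0.1 -1.  -0.6] gap 23.7 gf 15.0
turn z -0.0
then shift cm [-0.026  0.065  1.137]
```

jog_arm(gripper=[-1, -1, -1, -1, -1], linear=[[0, 0.05, 0.4], [0, 0, 0.4], [0, 0, 0.3], [0, 0, 0.1], [0, 0, 0]], delta_rot=[[0, 0, 0], [0, 0, 0], [0, 0, 0], [0, 0, 0], [0, 0, 0]])

```text
time: 25.3
eef_pos: [533.0, -217.8, 213.6]
tool_rot: [0.0, 0.685, 0.729, -0.0]
force: [-3.4, 0.9, 5.3]
finger_gap: 23.7
grip_force: 15.0
```

```bash
python3 - <<'E'
from h import *
go(532.7,-217.9,46,0.062)
E
```

```text
t 25.3 grasp [ 533.  -217.8   46.6] yaw 0.062 tilt [ 0.0001 -0.0001] F [-3.4  0.9  5.3] gap 23.7 gf 15.0
turn z 0.0
then shift cm [-0.003 -0.029  0.06 ]
```

jog_arm(gripper=[-0.3, -0.3, -0.3, -0.3, -0.3], linear=[[0, 0, 0], [0, 0, 0], [0, 0, -3], [0, 0, -3.5], [0, 0, -3.5]], delta_rot=[[0, 0, 0], [0, 0, 0], [0, 0, 0], [0, 0, 0], [0, 0, 0]])

```text
time: 25.92
eef_pos: [532.7, -217.7, 313.7]
tool_rot: [-0.0, 0.685, 0.729, -0.0]
force: [1.1, -0.2, 0.1]
finger_gap: 33.0
grip_force: 0.0
```

jog_arm(gripper=[-0.2, -0.2, -0.2, -0.2, -0.2], linear=[[4, 0.83, 0], [5.33, 1.1, 0], [5.33, 1.1, 0], [5.33, 1.1, 0], [5.33, 1.1, 0]], delta_rot=[[0, 0, 0], [0, 0, 0], [0, 0, 0], [0, 0, 0], [0, 0, 0]])

```text
time: 26.55
eef_pos: [569.4, 39.9, 312.9]
tool_rot: [0.0, 0.685, 0.729, 0.0]
force: [-0.1, 0.1, -0.4]
finger_gap: 37.3
grip_force: 0.0
```

jog_arm(gripper=[-0.2, -0.2, -0.2, -0.2, -0.2], linear=[[5.33, 1.1, 0], [5.33, 1.1, 0], [0, 0, 4], [0, 0, 1], [0, 0, 0]], delta_rot=[[0, 0, 0], [0, 0, 0], [0, 0, 0], [0, 0, 0], [0, 0, 0]])

```text
time: 27.18
eef_pos: [584.3, 145.3, 262.0]
tool_rot: [-0.001, 0.685, 0.728, -0.001]
force: [0.0, -0.4, 1.3]
finger_gap: 37.5
grip_force: 0.0
```

```bash
python3 - <<'E'
from h import *
jars("top"); go(585.2,146.3,46,0.062)
E
```

```text
top px 441.0 252.0 top 72.3 mean [ 537.7 -275.    70.8] circ [ 537.4 -272.7] 31.6
top px 347.0 263.0 top 71.5 mean [ 518.  -101.9   71.8] circ [ 525.  -106.4] 30.8
top px 353.0 255.0 top 72.2 mean [ 528.7 -109.4   70.5] circ [ 528.4 -108.3] 28.2
top px 391.0 255.0 top 58.1 mean [ 531.2 -182.9   56.4] circ [ 531.3 -182.9] 14.2
top px 410.0 254.0 top 62.0 mean [ 533.8 -217.7   60.4] circ [ 534.  -217.9] 12.0
top px 369.0 257.0 top 53.9 mean [ 528.  -142.5   52.2] circ [ 527.9 -142.5] 16.9
top px 211.0 296.0 top 33.9 mean [455.4 154.7  32.1] circ [455.2 154.5] 21.7
t 27.23 grasp [584.8 145.2  96.3] yaw 0.0609 tilt [-0.0003 -0.0001] F [ 0.1 -1.1 -0.2] gap 37.2 gf 0.0
turn z -0.0011
then shift cm [0.107 0.046 5.032]
```

jog_arm(gripper=[-0.2, -0.2, -0.2, -0.2, -1], linear=[[0.1, 0.04, 2], [0, 0, 2], [0, 0, 0.9], [0, 0, 0], [0, 0, 0]], delta_rot=[[0, 0, 0], [0, 0, 0], [0, 0, 0], [0, 0, 0], [0, 0, 0]])

```text
time: 27.85
eef_pos: [585.3, 147.0, 214.4]
tool_rot: [0.0, 0.685, 0.729, 0.0]
force: [0.7, 0.3, -0.4]
finger_gap: 31.5
grip_force: 0.0
```

jog_arm(gripper=[-1, -1, -1, -1, -1], linear=[[0, 0, 0], [0, 0, 0], [0, 0, 0], [0, 0, -4.5], [0, 0, -4.5]], delta_rot=[[0, 0, 0], [0, 0, 0], [0, 0, 0], [0, 0, 0], [0, 0, 0]])

```text
time: 28.48
eef_pos: [584.5, 146.9, 304.1]
tool_rot: [-0.001, 0.685, 0.729, -0.001]
force: [0.8, -0.3, -0.8]
finger_gap: 18.5
grip_force: 15.0
```

```bash
python3 - <<'E'
from h import *
go(534.5,-248.3,136,0.062)
E
```

```text
t 28.48 grasp [584.2 146.8 137.1] yaw 0.062 tilt [-0.0021 -0.0004] F [ 0.8 -0.3 -0.8] gap 18.5 gf 15.0
turn z 0.0
then shift cm [-39.128  -7.407   0.137]
```

jog_arm(gripper=[-1, -1, -1, -1, -1], linear=[[-4, -0.75, 0], [-5, -0.95, 0], [-5, -0.95, 0], [-5, -0.95, 0], [-5, -0.95, 0]], delta_rot=[[0, 0, 0], [0, 0, 0], [0, 0, 0], [0, 0, 0], [0, 0, 0]])

```text
time: 29.1
eef_pos: [554.0, -96.9, 304.0]
tool_rot: [0.0, 0.685, 0.729, 0.0]
force: [0.6, -0.2, -0.7]
finger_gap: 19.1
grip_force: 15.0
```

jog_arm(gripper=[-1, -1, -1, -1, -1], linear=[[-5, -0.95, 0], [-5, -0.95, 0], [-5.08, -0.94, 0], [0, 0, 4], [0, 0, 1]], delta_rot=[[0, 0, 0], [0, 0, 0], [0, 0, 0], [0, 0, 0], [0, 0, 0]])

```text
time: 29.72
eef_pos: [534.0, -247.6, 250.9]
tool_rot: [-0.003, 0.685, 0.728, -0.001]
force: [-0.1, 0.3, -1.1]
finger_gap: 18.6
grip_force: 15.0
```

jog_arm(gripper=[-1, -1, -1, -1], linear=[[0, 0, 0], [0, 0, 1.4], [0, 0, 0], [0, 0, 0]], delta_rot=[[0, 0, 0], [0, 0, 0], [0, 0, 0], [0, 0, 0]])

```text
time: 30.22
eef_pos: [535.8, -247.4, 240.4]
tool_rot: [0.0, 0.685, 0.729, 0.0]
force: [-1.0, 1.1, -1.1]
finger_gap: 18.7
grip_force: 15.0
```

```bash
python3 - <<'E'
from h import *
go(534.7,-247.8,58,0.062)
E
```

```text
t 30.23 grasp [ 535.9 -247.5   73.4] yaw 0.0626 tilt [ 0.0004 -0.0003] F [-1.   1.1 -1.1] gap 18.7 gf 15.0
turn z 0.0006
then shift cm [-0.023 -0.118  1.537]
```

jog_arm(gripper=[-1, -1, -1, -1, -1], linear=[[-0.03, -0.08, 0.5], [0, 0, 0.5], [0, 0, 0.5], [0, 0, 0], [0, 0, 0]], delta_rot=[[0, 0, 0], [0, 0, 0], [0, 0, 0], [0, 0, 0], [0, 0, 0]])

```text
time: 30.85
eef_pos: [534.8, -248.1, 224.9]
tool_rot: [-0.0, 0.685, 0.729, -0.0]
force: [0.9, -0.7, -0.2]
finger_gap: 18.6
grip_force: 15.0
```

```bash
python3 - <<'E'
from h import *
go(534.7,-247.8,46,0.062)
E
```

```text
t 30.85 grasp [ 534.8 -248.1   57.9] yaw 0.062 tilt [-0.  0.] F [ 0.9 -0.7 -0.2] gap 18.6 gf 15.0
turn z -0.0
then shift cm [ 0.026 -0.003  1.194]
```

jog_arm(gripper=[-1, -1, -1, -1, -1], linear=[[0, 0, 0.4], [0, 0, 0.4], [0, 0, 0.3], [0, 0, 0.1], [0, 0, 0]], delta_rot=[[0, 0, 0], [0, 0, 0], [0, 0, 0], [0, 0, 0], [0, 0, 0]])

```text
time: 31.48
eef_pos: [534.9, -248.3, 214.5]
tool_rot: [0.0, 0.685, 0.729, -0.0]
force: [-6.9, 1.4, 13.6]
finger_gap: 18.7
grip_force: 15.0
```

```bash
python3 - <<'E'
from h import *
go(534.7,-247.8,46,0.062)
E
```

```text
t 31.48 grasp [ 534.9 -248.3   47.5] yaw 0.0621 tilt [-0.     -0.0005] F [-6.9  1.4 13.6] gap 18.7 gf 15.0
turn z 0.0001
then shift cm [ 0.055 -0.012  0.148]
```

jog_arm(gripper=[-0.3, -0.3, -0.3, -0.3, -0.3], linear=[[0, 0, 0], [0, 0, 0], [0, 0, -3], [0, 0, -3.5], [0, 0, -3.5]], delta_rot=[[0, 0, 0], [0, 0, 0], [0, 0, 0], [0, 0, 0], [0, 0, 0]])

```text
time: 32.1
eef_pos: [534.6, -247.9, 313.4]
tool_rot: [-0.0, 0.685, 0.729, -0.0]
force: [0.1, -0.8, 0.6]
finger_gap: 32.3
grip_force: 0.0
```

jog_arm(gripper=[-0.3, -0.3, -0.3, -0.3, -0.3], linear=[[4, 0, 0], [5.5, 0, 0], [5.5, 0, 0], [5.5, 0, 0], [3, 0, 0]], delta_rot=[[0, 0, 0], [0, 0, 0], [0, 0, 0], [0, 0, 0], [0, 0, 0]])

```text
time: 32.72
eef_pos: [519.7, -11.0, 312.6]
tool_rot: [-0.0, 0.684, 0.729, 0.0]
force: [0.3, 0.3, -0.4]
finger_gap: 32.7
grip_force: 0.0
```

```bash
python3 - <<'E'
from h import *
s=jars("top"); P=cloud(s); X,Y,Z=P[...,0],P[...,1],P[...,2]
hsv=cv2.cvtColor(s["image"],cv2.COLOR_BGR2HSV)
for k,p in blobs(P,(X>390)&(X<620)&(Y>20)&(Y<320)&(Z>26)&(Z<40),30):
    print("rib",len(p),p.mean(0).round(1),cv2.minAreaRect(p[:,:2].astype(np.float32)))
for k,p in blobs(P,(X>390)&(X<620)&(Y>20)&(Y<320)&(Z>7)&(Z<40)&(hsv[...,2]>130),300):
    print("cover",len(p),p.mean(0).round(1),cv2.minAreaRect(p[:,:2].astype(np.float32)))
go(453,165,80,0.062)
cv2.imwrite("pics/t3.png",s["image"])
E
```

```text
top px 438.0 252.0 top 71.8 mean [ 537.7 -274.5   70.5] circ [ 537.3 -272.2] 31.6
top px 348.0 264.0 top 70.4 mean [ 515.6 -103.1   70.6] circ [ 525.5 -106.6] 31.0
top px 352.0 255.0 top 72.6 mean [ 528.8 -109.4   70.7] circ [ 528.5 -109.2] 28.3
top px 391.0 255.0 top 58.0 mean [ 531.1 -182.9   56.3] circ [ 531.4 -182.9] 14.2
top px 410.0 254.0 top 61.6 mean [ 533.7 -217.6   60.2] circ [ 533.6 -218. ] 11.7
top px 369.0 257.0 top 54.3 mean [ 528.  -142.6   52.4] circ [ 527.9 -142.6] 16.8
top px 214.0 296.0 top 34.1 mean [455.6 149.3  32.1] circ [455.3 148.9] 17.0
rib 113 [455.6 149.   31.9] ((455.3236999511719, 148.8711395263672), (11.441667556762695, 32.088382720947266), 0.2327835112810135)
cover 767 [462.2 109.8  11.9] ((458.1482849121094, 117.4822998046875), (48.25859832763672, 86.66300201416016), 3.370236396789551)
t 32.77 grasp [519.5  -8.5 145.6] yaw 0.0646 tilt [-0.0005  0.0021] F [0.6 2.6 0.2] gap 32.5 gf 0.0
turn z 0.0026
then shift cm [17.719 -5.556  6.602]
```

View pics/t3.png

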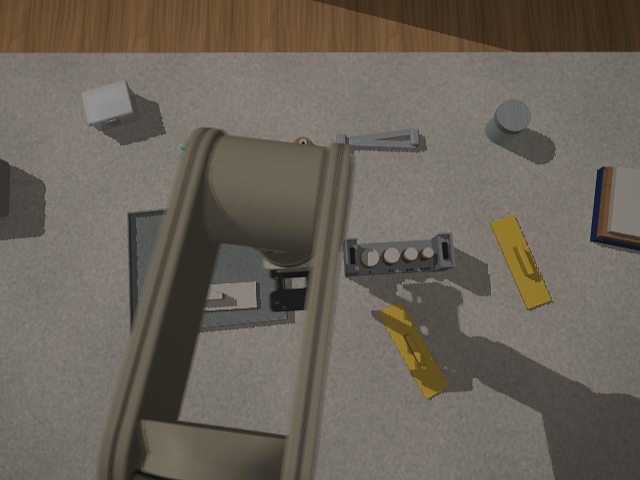

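The top view shows all four jars standing in their pockets (caps at px 370-428, row 255). The cover is still in the tray at (232,296), undisturbed. Now I go for the cover.

jog_arm(gripper=[-0.2, -0.2, -0.2, -0.2, -0.2], linear=[[5, -1.5, 0], [5, -1.5, 0], [5, -1.5, 0], [2.7, -1, 3], [0, 0, 3]], delta_rot=[[0, 0, 0], [0, 0, 0], [0, 0, 0], [0, 0, 0], [0, 0, 0]])

```text
time: 33.4
eef_pos: [453.7, 161.4, 252.4]
tool_rot: [0.0, 0.684, 0.73, 0.001]
force: [-0.6, -0.3, -0.1]
finger_gap: 37.1
grip_force: 0.0
```

jog_arm(gripper=[-0.2, -0.2], linear=[[0, 0, 1.5], [0, 0, 0]], delta_rot=[[0, 0, 0], [0, 0, 0]])

```text
time: 33.65
eef_pos: [454.0, 159.3, 236.9]
tool_rot: [-0.001, 0.685, 0.728, -0.001]
force: [0.8, -0.5, 0.3]
finger_gap: 37.5
grip_force: 0.0
```

```bash
python3 - <<'E'
from h import *
go(453,165.2,30,0.066)
s=snapshot("wrist"); cv2.imwrite("pics/w3.png",s["image"])
E
```

```text
t 33.65 grasp [453.6 159.1  69.9] yaw 0.0614 tilt [-0.0025 -0.0007] F [ 0.8 -0.5  0.3] gap 37.5 gf 0.0
turn z -0.0046
then shift cm [ 0.61  -0.006  3.988]
```

View pics/w3.png

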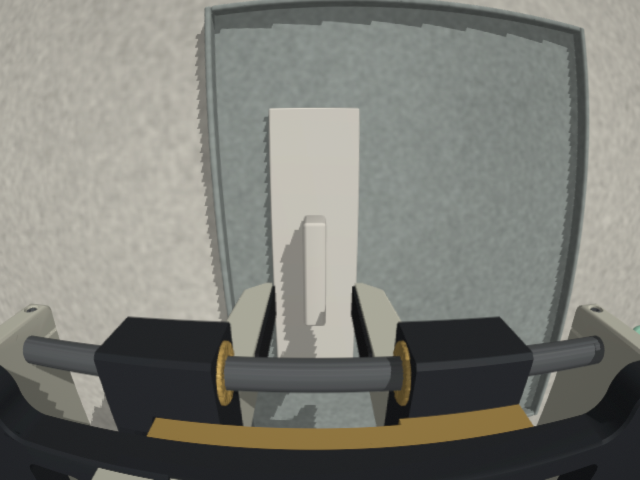

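The rib is centred between the fingers (column 315, fingers at 274 and 352), running from row 216 to 325. I go down and grip.

jog_arm(gripper=[-0.2, -0.2, -0.2, -0.2, -1], linear=[[0.6, 0, 1.5], [0, 0, 1.5], [0, 0, 0.8], [0, 0, 0], [0, 0, 0]], delta_rot=[[0, 0, 0], [0, 0, 0], [0, 0, 0], [0, 0, 0], [0, 0, 0]], grip_force=30)

```text
time: 34.33
eef_pos: [454.1, 165.8, 200.2]
tool_rot: [0.0, 0.685, 0.729, 0.0]
force: [-0.2, 0.0, 0.6]
finger_gap: 31.4
grip_force: 0.0
```

jog_arm(gripper=[-1, -1, -1, -1, -1], linear=[[0, 0, 0], [0, 0, 0], [0, 0, 0], [0, 0, -4], [0, 0, -5]], delta_rot=[[0, 0, 0], [0, 0, 0], [0, 0, 0], [0, 0, 0], [0, 0, 0]])

```text
time: 34.95
eef_pos: [453.0, 165.5, 289.5]
tool_rot: [-0.001, 0.685, 0.729, -0.002]
force: [1.7, 0.5, -0.7]
finger_gap: 11.4
grip_force: 30.0
```

jog_arm(gripper=[-1], linear=[[0, 0, -4]], delta_rot=[[0, 0, 0]])

```text
time: 35.08
eef_pos: [453.9, 165.8, 331.8]
tool_rot: [0.0, 0.685, 0.729, 0.0]
force: [1.4, 0.4, -0.9]
finger_gap: 11.8
grip_force: 30.0
```

```bash
python3 - <<'E'
from h import *
go(531,-190.5,158,0.062)
E
```

```text
t 35.08 grasp [454.1 165.8 164.8] yaw 0.062 tilt [0.0009 0.0002] F [ 1.4  0.4 -0.9] gap 11.8 gf 30.0
turn z -0.0
then shift cm [-36.037   5.472   0.68 ]
```

jog_arm(gripper=[-1, -1, -1, -1, -1], linear=[[-3, 0.46, 0], [-5.5, 0.83, 0], [-5.5, 0.83, 0], [-5.5, 0.83, 0], [-5.5, 0.83, 0]], delta_rot=[[0, 0, 0], [0, 0, 0], [0, 0, 0], [0, 0, 0], [0, 0, 0]])

```text
time: 35.7
eef_pos: [507.2, -83.2, 329.9]
tool_rot: [0.0, 0.685, 0.729, 0.0]
force: [0.8, 0.9, -1.0]
finger_gap: 11.9
grip_force: 30.0
```

jog_arm(gripper=[-1, -1, -1, -1, -1], linear=[[-5.5, 0.83, 0], [-5.5, 0.83, 0], [0, 0, 3], [0, 0, 0], [0, 0, 0]], delta_rot=[[0, 0, 0], [0, 0, 0], [0, 0, 0], [0, 0, 0], [0, 0, 0]])

```text
time: 36.33
eef_pos: [530.5, -189.7, 300.4]
tool_rot: [-0.0, 0.685, 0.729, -0.0]
force: [0.3, -0.9, -1.1]
finger_gap: 11.3
grip_force: 30.0
```

```bash
python3 - <<'E'
from h import *
go(531,-190,110,0.062)
s=snapshot("side"); cv2.imwrite("pics/s2.png",cv2.resize(s["image"][150:290,270:450],None,fx=4,fy=4,interpolation=cv2.INTER_CUBIC))
s=snapshot("wrist"); cv2.imwrite("pics/w4.png",s["image"])
E
```

```text
t 36.33 grasp [ 530.5 -189.6  133.4] yaw 0.0626 tilt [-0.0003  0.0003] F [ 0.3 -0.9 -1.1] gap 11.3 gf 30.0
turn z 0.0006
then shift cm [-0.043  0.049  2.336]
```

View pics/w4.png

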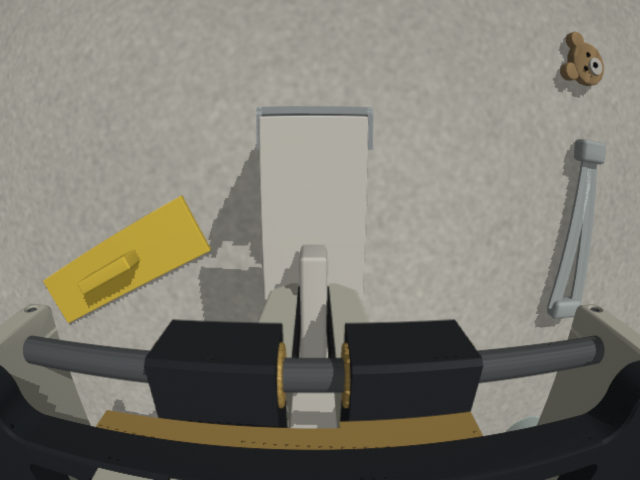

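The cover is centred in the rims: plate columns 261 to 368 against rim 257 to 372. I lower and press.

jog_arm(gripper=[-1, -1, -1, -1, -1], linear=[[-0.04, 0.04, 1.5], [0, 0, 1], [0, 0, 0.3], [0, 0, 0], [0, 0, 0]], delta_rot=[[0, 0, 0], [0, 0, 0], [0, 0, 0], [0, 0, 0], [0, 0, 0]])

```text
time: 37.05
eef_pos: [530.9, -190.5, 271.7]
tool_rot: [-0.0, 0.685, 0.729, -0.0]
force: [-0.1, 0.8, -0.6]
finger_gap: 11.7
grip_force: 30.0
```

jog_arm(gripper=[-1, -1, -1, -1, -1], linear=[[0, 0, 0.3], [0, 0, 0.3], [0, 0, 0.2], [0, 0, 0], [0, 0, 0]], delta_rot=[[0, 0, 0], [0, 0, 0], [0, 0, 0], [0, 0, 0], [0, 0, 0]])

```text
time: 37.67
eef_pos: [531.1, -190.6, 266.3]
tool_rot: [0.0, 0.685, 0.729, 0.0]
force: [-10.2, 3.9, 19.6]
finger_gap: 11.4
grip_force: 30.0
```

```bash
python3 - <<'E'
from h import *
go(531,-190,95,0.062)
E
```

```text
t 37.67 grasp [ 531.2 -190.7   99.3] yaw 0.0621 tilt [ 0.0005 -0.0004] F [-10.2   3.9  19.6] gap 11.4 gf 30.0
turn z 0.0001
then shift cm [ 0.067 -0.014  0.434]
```

jog_arm(gripper=[-1, -1, -1, -1, -1], linear=[[0, 0, 0.2], [0, 0, 0.2], [0, 0, 0.1], [0, 0, 0], [0, 0, 0]], delta_rot=[[0, 0, 0], [0, 0, 0], [0, 0, 0], [0, 0, 0], [0, 0, 0]])

```text
time: 38.3
eef_pos: [531.2, -191.4, 264.3]
tool_rot: [0.001, 0.685, 0.729, -0.001]
force: [-21.4, 4.3, 40.2]
finger_gap: 11.7
grip_force: 30.0
```

```bash
python3 - <<'E'
from h import *
s=go(531,-190,95,0.062); print(s["wrist_torque"])
E
```

```text
t 38.3 grasp [ 531.4 -191.9   97.3] yaw 0.062 tilt [ 0.0012 -0.0026] F [-21.4   4.3  40.2] gap 11.7 gf 30.0
turn z -0.0
then shift cm [ 0.191 -0.033  0.229]
[ 6.71910912e-01  3.89021610e+00 -2.74646288e-03]
```

jog_arm(gripper=[-1, -0.5, -0.5, -0.5, -0.5], linear=[[0, 0, -0.3], [0, 0, 0], [0, 0, 0], [0, 0, 0], [0, 0, -3]], delta_rot=[[0, 0, 0], [0, 0, 0], [0, 0, 0], [0, 0, 0], [0, 0, 0]])

```text
time: 38.92
eef_pos: [529.5, -189.9, 288.7]
tool_rot: [-0.003, 0.685, 0.729, -0.001]
force: [-0.6, 0.8, 0.3]
finger_gap: 23.2
grip_force: 0.0
```

jog_arm(gripper=[-0.5, -0.5, -1, -1, -1], linear=[[0, 0, -4], [0, 0, -3], [5, 0, 0], [5, 0, 0], [5, 0, 0]], delta_rot=[[0, 0, 0], [0, 0, 0], [0, 0, 0], [0, 0, 0], [0, 0, 0]])

```text
time: 39.55
eef_pos: [521.0, -39.5, 360.9]
tool_rot: [-0.001, 0.685, 0.728, -0.001]
force: [0.9, 0.0, -0.0]
finger_gap: 0.8
grip_force: 0.0
```

```bash
cat >> h.py <<'E'
def cover():
    for n in ("top","side"):
        s=snapshot(n); P=cloud(s); X,Y,Z=P[...,0],P[...,1],P[...,2]
        m=(X>490)&(X<575)&(Y>-300)&(Y<-85)
        c=np.array([532.3,-192.2]); a=.062; e=P[...,:2]-c
        lx=e@[np.cos(a),np.sin(a)]; ly=e@[-np.sin(a),np.cos(a)]
        k=m&(Z>94)&(Z<112)
        if k.sum()>20: print(n,"rib",k.sum(),P[k].mean(0).round(1),np.median(Z[k]).round(1),"local",lx[k].mean().round(1),ly[k].mean().round(1),cv2.minAreaRect(P[k][:,:2].astype(np.float32)))
        k=m&(abs(lx)<22)&(abs(ly)<86)&(abs(lx)>9)&(Z>60)&(Z<95)
        A=np.c_[lx[k],ly[k],np.ones(k.sum())]
        w=np.ones(k.sum(),bool)
        for _ in range(5):
            f=np.linalg.lstsq(A[w],Z[k][w],rcond=None)[0]; w=abs(Z[k]-A@f)<3
        print(n,"plate n",w.sum(),"of",k.sum(),"slope x,y",f[:2].round(4),"z mid",f[2].round(2),"ends +y/-y",(f[2]+84*f[1]).round(1),(f[2]-84*f[1]).round(1))
        for sgn in (1,-1):
            r=m&(abs(lx)<30)&(sgn*ly>93.3)&(sgn*ly<97)&(Z>70); print(n,"rim",sgn,r.sum(),np.median(Z[r]).round(1) if r.sum() else None)
    return s
E
python3 - <<'E'
from h import *
cover(); go(531,-190,95,0.062)
s=snapshot("top"); cv2.imwrite("pics/t4.png",cv2.resize(s["image"][210:290,330:470],None,fx=5,fy=5,interpolation=cv2.INTER_CUBIC))
E
```

```text
top rib 233 [ 532.3 -192.2   97.9] 98.0 local 0.0 -0.0 ((532.732421875, -192.13961791992188), (12.261756896972656, 58.3632698059082), 3.6604905128479004)
top plate n 909 of 945 slope x,y [ 0.002  -0.0035] z mid 76.32 ends +y/-y 76.0 76.6
top rim 1 418 601.3
top rim -1 78 82.3
side rib 45 [ 530.5 -180.1   97.9] 98.4 local -1.0 12.2 ((531.5181884765625, -187.12005615234375), (11.515628814697266, 54.890445709228516), 3.2447609901428223)
side plate n 264 of 264 slope x,y [-0.0009  0.0015] z mid 76.63 ends +y/-y 76.8 76.5
side rim 1 57 77.5
side rim -1 14 78.3
t 39.65 grasp [520.4 -36.6 193.8] yaw 0.0661 tilt [-0.0026  0.0019] F [ 0.1 -1.2 -0.4] gap 0.7 gf 0.0
turn z 0.0041
then shift cm [-15.392   0.128   9.851]
```

View pics/t4.png

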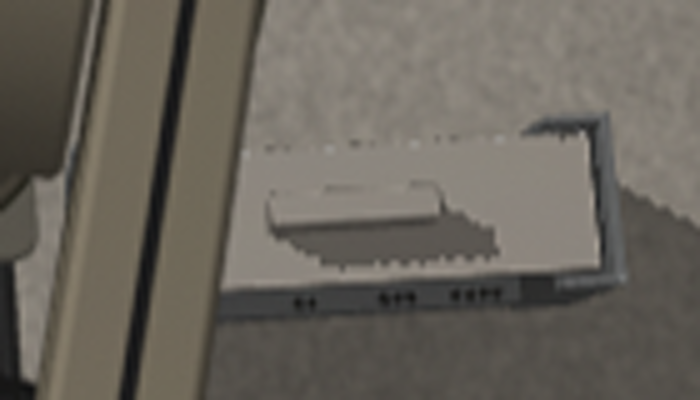

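Seen from above, the cover lies inside the end rims and is level. The plate top measures 76.3-76.6 mm (seated 76), its ends are within 0.6 mm of each other, the rib top is at 98 mm, and it is centred. That holds in both cameras, so both studs are down. I let the arm settle, then hand in.

jog_arm(gripper=[-1, -1, -1, -1], linear=[[3, 0, -2], [0, 0, 0], [0, 0, 0], [0, 0, 0]], delta_rot=[[0, 0, 0], [0, 0, 0], [0, 0, 0], [0, 0, 0]])

```text
time: 40.2
eef_pos: [519.7, -12.0, 380.9]
tool_rot: [-0.001, 0.685, 0.728, -0.001]
force: [-0.3, -0.5, -0.7]
finger_gap: 0.4
grip_force: 0.0
```

```bash
python3 - <<'E'
from h import *
cover(); print(job_done())
E
```

```text
top rib 232 [ 532.3 -192.    98.1] 98.1 local 0.1 0.2 ((532.55712890625, -192.1372528076172), (12.33989143371582, 58.24724197387695), 3.281679153442383)
top plate n 1307 of 1336 slope x,y [ 0.0009 -0.0007] z mid 76.34 ends +y/-y 76.3 76.4
top rim 1 81 82.0
top rim -1 81 81.4
side rib 56 [ 531.3 -186.3   97.9] 98.2 local -0.7 6.0 ((531.55126953125, -189.15408325195312), (11.861578941345215, 62.63388442993164), 2.7010340690612793)
side plate n 283 of 283 slope x,y [-0.0033  0.0004] z mid 76.67 ends +y/-y 76.7 76.6
side rim 1 40 78.5
side rim -1 13 79.7
the job is handed in; nothing more can be done
None
```

I handed the job in at about 40 s: all four jars stand home in their own pockets and the cover is level and seated; I pressed it once through its middle grip, not separately at each end, so that both studs are down is inferred from its measured height.

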